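Seat the bush plate and hold the guide rod through both bushes

ROBOT

A 6-joint arm with a two-finger parallel gripper is mounted at the origin on a cart in front of the work surface, level with it; the furniture and walls round the work are solid. World frame = base frame: x ahead of the robot, y to its left, z up, the work surface at z = 0. Lengths are in mm, angles in rad, forces in N, time in s.
With the tool pointing down it reaches from about 275 to 1000 mm from the base axis. Payload 8.4 kg.
Tool frame: the origin (TCP) lies on the centre line of the jaws, within the pads' length; the fingertips stand 17 mm ahead of it and the grasp point (between the pads) lies 2 mm behind it; z points along the fingers, y is the line along which they close (so a half turn about z gives the same grasp; the last joint's range is limited). The gripper opens to 85 mm and grips with 20 to 120 N. Pads are 22 mm wide; open, the fingers measure 114 mm over their backs; the gripper's body (76 mm by 85 mm) begins 54 mm behind the grasp point. The pads swing forward as they close: fully open they stand 13 mm farther back than shut.
Start: joints at [1.201, 0.353, 1.633, -0, 1.155, -0.002], TCP at [224.726, 583.203, 248.281] pointing down, gripper open.
Joint ranges: [-2.63, 2.63], [-0.92, 2.1], [0.06, 2.66], [-1.3, 4.44], [0, 2.69], [-3.02, 3.02]. Speed limits (rad/s): [2.22, 2.22, 2.79, 3.14, 3.14, 3.14].

INTERFACE

Orientations are given as [roll, pitch, yaw] about the fixed x, y, z axes, in that order (R = Rz(yaw) Ry(pitch) Rx(roll)).
In Python, from rig import r, eyes gives the robot as it stands. The module is installed in compiled form; this text tells all that it offers.
- The arm moves only by the shell command python3 -m inch 'ROWS' [FORCE]. ROWS is JSON, a list of rows, each a list of 7 numbers: the shift along the tool's x, y, z in m, then the turn, a rotation vector about the tool's x, y, z in degrees, then the closure, from -1 (fully open) to 1 (shut). In form: [[x, y, z, rx, ry, rz, gripper], ...]. A call has 1 to 8 rows; each row shifts and turns the commanded pose from where the row before left it, along the tool's axes as they then stand; what a row does not reach is not made up. A row lasts 1/10 s, in which the tool goes at most 50 mm and 8.59 degrees, less where a joint would pass 70% of its speed; a pose out of reach is approached as far as the arm can. A call with a gripper value outside its range is refused whole. The fingers move at their own pace and stop on an object; FORCE is the grip in N (left out, the last holds). Time passes only in rows, so rows that do not move let the fingers close. It gives the time, the measured TCP pose, the force, the opening and the grip force at its end, in the units of the state.
- r.sense(): the state, without advancing time (a new reading comes with each control period).
- eyes.grab_frame(name): name is "scene" or "side" or "wrist"; returns a dict with "img" (480x640x3 uint8, blue, green, red), "fx", "fy", "cx", "cy" (pixels), "R" (3x3) and "t" (3): a world point X has camera coordinates R X + t; the wrist camera has in their place "hand_eye" (4x4, takes a point from camera to tool coordinates, whose origin is the TCP and whose axes are the flange's). Camera axes: x right, y down, z forward; pixel columns grow to the right and rows downward; lengths in mm; the calibration is good to about 2 mm. A picture is of the moment at which its call begins: read the wrist's pose just before it. There is no depth.
- r.sign_off(): hands the job in; it is judged then, once.
The state is a dict: "clock": time; "qpos": joint angles; "qvel": joint speeds; "joint_efforts": joint torques, N m; "eef_pos": TCP position; "tcp_rot": TCP orientation; "contact_force": force on the tool from outside, world axes, zero at the start; "wrist_torque": the same for the moment, N m; "opening": opening from 0.0 (shut) to 1.0 (fully open); "grasp_force": force on a finger pad.
Only numpy, scipy, OpenCV 4.12 (cv2) and the standard library are available. Lean on these libraries where they do the work, as an engineer would, in place of code of your own. Each camera call takes 0.05 s, during which the arm holds its last target. There are 200 camera calls.

TASK

Set the loose bush plate on the jig, over its two locating pins, so that it lies flush on the post shoulders, and let go of it. Then take the long guide rod (the taller of the two in the wooden stand) by its head and pass it down through the plate's bush and on into the lower bush of the jig. Finish still holding the rod there, upright, with about a centimetre of bare rod showing between its head and the upper bush, ready for oiling; leave the short pin, the oil can, the grease tin and the tape roll alone.

Things in the scene. Friction and masses are not known exactly. Their poses are not given: they have to be found in the camera images.
- jig: fixed drill jig: dark steel foot plate 90 x 170 x 10 mm (own x, y, z; origin at the centre of its underside on the bench, z up; yaw varies). Lower bush on its centre. At y = -60 and +60 mm stand steel posts of 24 mm diameter with flat shoulders at z = 95 mm; from each shoulder rises a locating pin of 10 mm diameter, tapered over its last 8 mm, to z = 123 mm
- lower_bush (a point): centre of the mouth of the lower bush, 40 mm above the bench, on the jig's vertical axis. The bush is a brass ring of 30 mm outer diameter (36 mm at the rim); blind bore of 14.6 mm diameter, 30 mm deep, countersunk to 20.6 mm over the top 4 mm
- bush_plate: loose aluminium plate, 50 x 160 x 12 mm (own x, y, z), about 0.35 kg, lying flat on the bench, right way up; origin at the centre of its underside. Two 12 mm holes at y = -60 and +60 mm go over the jig's pins, either way round; a brass bush stands on its centre. Grip it across its 50 mm width at its middle. Seated flush, its origin is 95 mm above the jig's origin
- upper_bush (a point): centre of the mouth of the plate's brass bush, 20 mm above the plate's underside (8 mm above its top). Bush 30 mm outer diameter, 36 mm at the rim; bore 14.6 to 15 mm, right through bush and plate, countersunk to 20.6 mm over the top 4 mm
- stand: fixed wooden block 50 x 130 x 60 mm (x, y, z of its own frame), origin at the centre of its underside on the bench, with two holes of 13.5 mm diameter, 50 mm deep, at y = -40 and +40 mm, in which the guide rod and the short pin stand, either one in either hole
- guide_rod: loose steel rod, about 0.15 kg, standing upright in the stand, its tip 10 mm above the bench: shank 12 mm diameter, 101 mm long, bevelled tip; round ribbed head 22 mm diameter, 34 mm high. Origin at the centre of the tip, z towards the head; the head spans z = 101 to 135 mm. With its head resting on the seated plate's bush its tip would be 14 mm above the bench
- guide_rod_tip (a point): centre of the guide rod's lower end (same point as the origin of guide_rod)
- short_pin: loose steel pin like the guide rod but with a shank only 60 mm long (head from 60 to 94 mm), standing in the other hole of the stand; origin at its tip. To be left alone
- the_oil_can: red oil can with a bent spout, 62 x 68 x 150 mm, standing on the bench; origin at the centre of its underside. To be left alone
- tape_roll: roll of black tape, 58 x 56 x 19 mm, lying flat on the bench; origin at the centre of its underside. To be left alone
- grease_tin: round tin with a yellow lid, 70 mm diameter, 33 mm high, standing on the bench; origin at the centre of its underside. To be left alone

How it is judged:
By the outcome, as a careful person would: the job done as asked, in the order asked, and still so for the second after the job is handed in, while the arm keeps its last pose, push and grip.
It also fails if it takes over 69 s, if anything falls off the work surface, if the arm or the gripper's body presses on something with over 40 N, if the wrist force passes 120 N, or if a joint passes its speed limit or range.

## Working session

There is one attempt and no reset: what is moved stays moved. The work goes in short steps, Python scripts to look and compute and a shell command to move; the robot and the scene stay as the last step left them, time stands still between calls to the robot, and variables do not carry over. Pictures are saved under pics/ and viewed, at most 10 in all, crops included, and the job is handed in when it is done.

```bash
mkdir -p pics; cat > h.py <<'E'
import numpy as np, cv2
from scipy.spatial.transform import Rotation as Ro
from rig import r, eyes
def grab(n):
    s=r.sense(); f=eyes.grab_frame(n)
    K=np.array([[f["fx"],0,f["cx"]],[0,f["fy"],f["cy"]],[0,0,1]])
    if n=="wrist":
        T=np.eye(4); T[:3,:3]=Ro.from_euler('xyz',s["tcp_rot"]).as_matrix(); T[:3,3]=s["eef_pos"]
        M=np.linalg.inv(T@np.array(f["hand_eye"])); R,t=M[:3,:3],M[:3,3]
    else: R,t=np.array(f["R"]),np.array(f["t"]).ravel()
    return dict(img=f["img"],K=K,R=R,t=t)
def ray(c,p):
    d=c["R"].T@np.linalg.inv(c["K"])@np.array([p[0],p[1],1.]); return -c["R"].T@c["t"], d/np.linalg.norm(d)
def onz(c,p,z):
    o,d=ray(c,p); return o+d*(z-o[2])/d[2]
def tri(cs,ps):
    A=np.zeros((3,3));b=np.zeros(3);L=[ray(c,p) for c,p in zip(cs,ps)]
    for o,d in L: P=np.eye(3)-np.outer(d,d);A+=P;b+=P@o
    X=np.linalg.solve(A,b); return X,[round(float(np.linalg.norm((np.eye(3)-np.outer(d,d))@(X-o))),1) for o,d in L]
def proj(c,X):
    q=c["K"]@(c["R"]@np.array(X,float)+c["t"]); return q[:2]/q[2]
E
python3 - <<'E'
from h import *
import pickle
print(r.sense())
d={n:grab(n) for n in("scene","side","wrist")}
pickle.dump(d,open("d0.pkl","wb"))
for n in d: cv2.imwrite(f"pics/{n}0.png",d[n]["img"]); print(n,-d[n]["R"].T@d[n]["t"],d[n]["R"][2])
E
```

```text
{'clock': 0.0, 'qpos': array([ 1.20055936e+00,  3.53683756e-01,  1.63413125e+00,  2.09412043e-05,
        1.15519934e+00, -2.39999606e-03]), 'qvel': array([-0.00019944, -0.00087329, -0.00046196,  0.00055822, -0.00016162,
        0.00227138]), 'joint_efforts': array([-1.21854133e-03, -6.05228233e+01, -3.42068875e+01,  8.03484068e-05,
        9.13031196e-03,  2.30349968e-06]), 'eef_pos': array([224.57921805, 582.77266717, 247.5406596 ]), 'tcp_rot': array([-3.14017101e+00, -2.25585507e-05,  2.77374720e+00]), 'contact_force': array([0.20146616, 0.78863524, 0.40109794]), 'wrist_torque': array([-0.0062066 ,  0.03276253, -0.00128331]), 'grasp_force': 0.0, 'opening': 0.9986897460946362}
scene [-273.27917712  551.98790187  508.89630837] [ 0.76827116 -0.4895624  -0.41241737]
side [400.17247862 974.54142452 434.25824917] [ 0.14307535 -0.91510433 -0.37697946]
wrist [154.40153576 608.38283815 372.43728418] [ 0.27277439 -0.10743704 -0.95606036]
```

View pics/scene0.png

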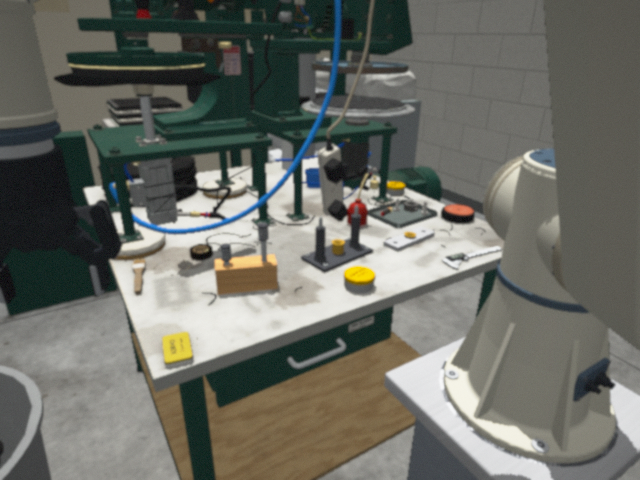

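View pics/side0.png

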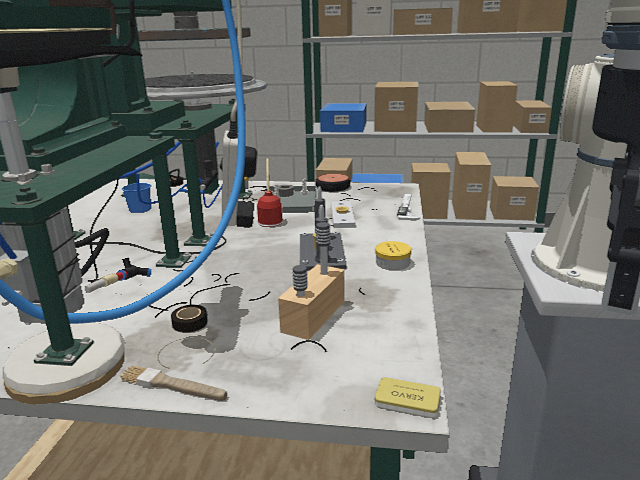

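The scene view shows the stand at (246,272) with the short pin left (226,252) and the rod right (263,235). The jig is at (338,250), the plate with its brass bush at (409,236), the tin at (360,278) and the red can at (357,212). In the side view the plate is at (343,213), the jig at (322,245) and the rod head at (322,230).

```bash
python3 - <<'E'
from h import *
import pickle
d=pickle.load(open("d0.pkl","rb")); s=d["scene"];e=d["side"]
for n,p,z in [("plate bush",(410,234.5),20),("pl",(387,246),12),("pr",(432,231),12),("lower bush",(339,242),40),("postA",(320,220),123),("postB",(356,208),123),("rodtop",(263,223),145),("shorttop",(226,246),104),("tin",(360,272),33),("can",(357,222),0),("hang",(330,212),50)]:
    print(n,onz(s,p,z).round())
print("side plate",onz(e,(343,209),20).round(),"rodtop",onz(e,(322,222),145).round(),"short",onz(e,(300,268),104).round(), "can",onz(e,(270,222),0).round(),"hang foot",onz(e,(245,222),0).round())
print(tri([s,e],[(410,234.5),(343,209)]),tri([s,e],[(263,223),(322,222)]))
q=r.sense()
print(Ro.from_euler('xyz',q["tcp_rot"]).as_matrix().round(3))
E
```

```text
plate bush [ 522. -230.   20.]
pl [ 509. -140.   12.]
pr [ 522. -315.   12.]
lower bush [542.  -9.  40.]
postA [518.  63. 123.]
postB [541. -56. 123.]
rodtop [518. 205. 145.]
shorttop [531. 285. 104.]
tin [402.  28.  33.]
can [ 703. -183.    0.]
hang [705. -86.  50.]
side plate [ 519. -216.   20.] rodtop [510. 208. 145.] short [532. 292. 104.] can [ 689. -167.    0.] hang foot [ 749. -163.    0.]
(array([ 520.58031471, -228.92697346,   18.09684564]), [2.4, 2.4]) (array([510.12357602, 208.95841485, 146.95888473]), [1.4, 1.4])
[[-0.933  0.36  -0.   ]
 [ 0.36   0.933 -0.001]
 [ 0.    -0.001 -1.   ]]
```

View pics/wrist0.png

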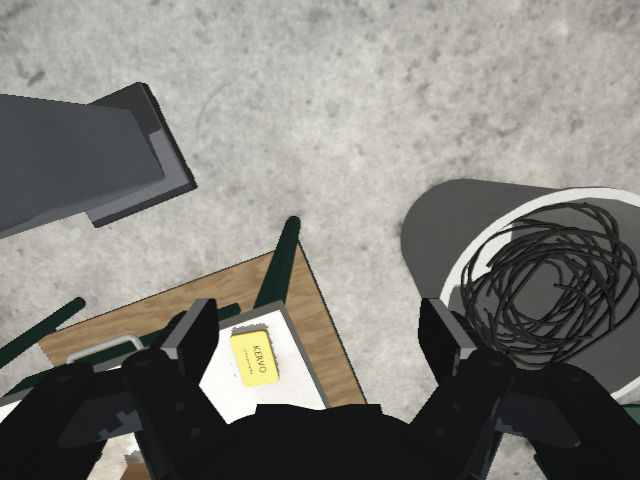

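The wrist picture shows only the table corner and floor; image bottom is tool -x. Next I swing along an arc to a place above the jig.

```bash
python3 -m inch '[[-0.04,-0.006,-0.01,0,0,4,-1],[-0.05,-0.008,-0.01,0,0,4.8,-1],[-0.05,-0.008,-0.01,0,0,4.8,-1],[-0.05,-0.008,-0.01,0,0,4.8,-1],[-0.05,-0.008,-0.01,0,0,4.8,-1],[-0.05,-0.008,-0.01,0,0,4.8,-1],[-0.05,-0.008,-0.01,0,0,4.8,-1]]'
python3 -m inch '[[-0.05,-0.008,-0.01,0,0,4.8,-1],[-0.05,-0.008,-0.01,0,0,4.8,-1],[-0.05,-0.008,-0.01,0,0,4.8,-1],[-0.05,-0.008,-0.01,0,0,4.8,-1],[-0.05,-0.008,0,0,0,4.8,-1],[-0.04,-0.006,0,0,0,4,-1],[0,0,0,0,0,0,-1],[0,0,0,0,0,0,-1]]'
python3 - <<'E'
from h import *
import pickle
w=grab("wrist"); pickle.dump(w,open("w1.pkl","wb")); cv2.imwrite("pics/w1.png",w["img"]); print(w["K"], -w["R"].T@w["t"])
E
```

```text
clock: 0.85
eef_pos: [462.8, 351.4, 316.6]
tcp_rot: [-3.142, 0.0, 2.198]
contact_force: [0.4, -0.1, 0.1]
opening: 0.997
grasp_force: 0.0
clock: 1.65
eef_pos: [537.2, 78.7, 355.0]
tcp_rot: [-3.141, -0.0, 1.711]
contact_force: [-1.1, 0.5, -0.6]
opening: 1.001
grasp_force: 0.0
[[342.61696405   0.         318.19387005]
 [  0.         342.61696405 238.4231396 ]
 [  0.           0.           1.        ]] [526.28213497 151.15545817 479.87300195]
```

View pics/w1.png

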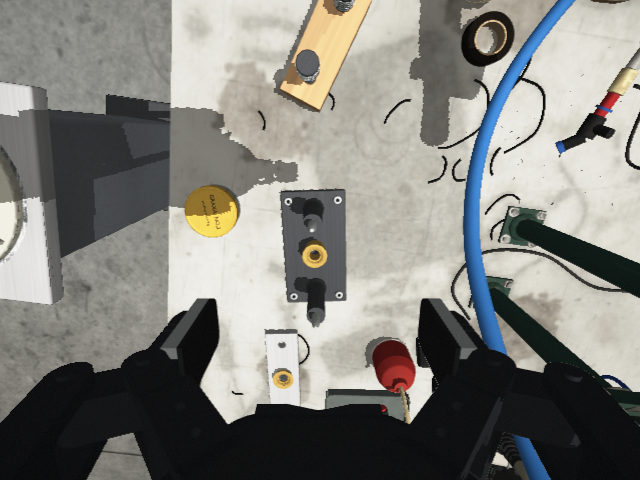

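The wrist view from above shows the lower bush at (315,254), jig posts rising at (312,205) and (316,300), the plate bush at (283,378), the rod head at (308,64) and the tin at (212,211). Now over the plate.

```bash
python3 -m inch '[[-0.038,-0.008,0.014,0,0,0.4,-1],[-0.038,-0.008,0.014,0,0,0.5,-1],[-0.038,-0.008,0.014,0,0,0.5,-1],[-0.038,-0.008,0.014,0,0,0.5,-1],[-0.038,-0.008,0.014,0,0,0.5,-1],[-0.038,-0.008,0.014,0,0,0.5,-1],[-0.038,-0.008,0.014,0,0,0.5,-1],[0,0,0,0,0,0,-1]]'
python3 -m inch '[[0,0,0,0,0,0,-1]]'
python3 - <<'E'
from h import *
import pickle
w=grab("wrist"); pickle.dump(w,open("w2.pkl","wb")); cv2.imwrite("pics/w2.png",w["img"])
E
```

```text
clock: 2.5
eef_pos: [512.0, -193.1, 255.1]
tcp_rot: [-3.139, -0.0, 1.653]
contact_force: [-0.8, 0.0, 1.0]
opening: 1.001
grasp_force: 0.0
clock: 2.6
eef_pos: [513.0, -190.5, 256.6]
tcp_rot: [-3.141, -0.001, 1.654]
contact_force: [-0.1, 1.0, -0.2]
opening: 1.0
grasp_force: 0.0
```

View pics/w2.png

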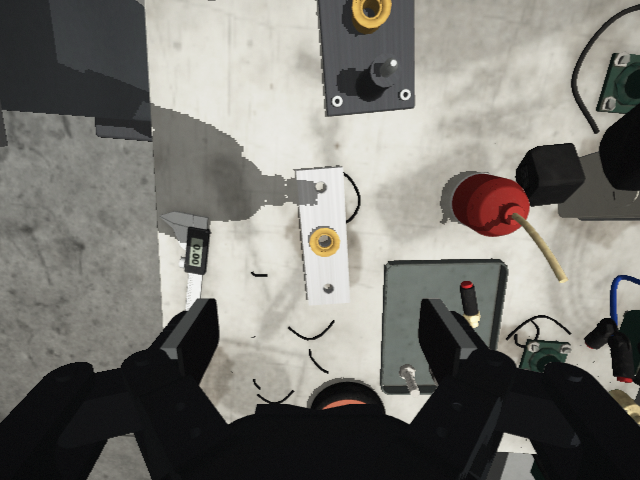

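The plate runs vertically with its bush at (325,241) and holes at (320,187) and (328,289). The jig bush is at (371,9), the jig pin tip at (393,63), and the oil can at (490,205).

```bash
cat >> h.py <<'E'
def brass(c,near,rad=40):
    hsv=cv2.cvtColor(c["img"],cv2.COLOR_BGR2HSV); m=cv2.inRange(hsv,(12,110,70),(32,255,255))
    k=np.zeros_like(m); cv2.circle(k,tuple(int(v) for v in near),rad,255,-1)
    cs,_=cv2.findContours(m&k,cv2.RETR_EXTERNAL,cv2.CHAIN_APPROX_NONE)
    return cv2.fitEllipse(cv2.convexHull(max(cs,key=cv2.contourArea)))
def dark(c,near,rad,lo,hi):
    g=cv2.cvtColor(c["img"],cv2.COLOR_BGR2GRAY); m=cv2.inRange(g,lo,hi)
    k=np.zeros_like(m); cv2.circle(k,tuple(int(v) for v in near),rad,255,-1); M=cv2.moments(m&k,True)
    return np.array([M["m10"],M["m01"]])/M["m00"],M["m00"]
E
python3 - <<'E'
from h import *
import pickle
w1=pickle.load(open("w1.pkl","rb"));w2=pickle.load(open("w2.pkl","rb"));d=pickle.load(open("d0.pkl","rb"));s=d["scene"];e=d["side"]
a,b=brass(w1,(283,378),15),brass(w2,(325,241),25); c=brass(s,(410,234),9)
print(a,b,c); print("plate bush",tri([w1,w2],[a[0],b[0]]),tri([w1,w2,s],[a[0],b[0],c[0]]), onz(w2,b[0],20))
h1,n1=dark(w2,(320,187),8,0,150);h2,n2=dark(w2,(328,289),8,0,150);print(h1,n1,h2,n2)
H1,H2=onz(w2,h1,12),onz(w2,h2,12);print(H1,H2,np.linalg.norm(H1-H2),(H1+H2)/2,"ydir angle",np.degrees(np.arctan2(*(H1-H2)[[1,0]])))
g=cv2.cvtColor(w2["img"],cv2.COLOR_BGR2GRAY); m=cv2.inRange(cv2.cvtColor(w2["img"],cv2.COLOR_BGR2HSV),(0,0,225),(180,25,255))
k=np.zeros_like(m);k[160:310,285:360]=255
cs,_=cv2.findContours(cv2.morphologyEx(m&k,cv2.MORPH_OPEN,np.ones((3,3))),cv2.RETR_EXTERNAL,cv2.CHAIN_APPROX_NONE);q=max(cs,key=cv2.contourArea);R=cv2.minAreaRect(q);B=[onz(w2,p,12) for p in cv2.boxPoints(R)];print(R,np.round(B,1))
l1=brass(w1,(315,254),18);l2=brass(s,(339,242),9)
print("lower",l1,l2,tri([w1,s],[l1[0],l2[0]]),onz(w1,l1[0],40))
x1=w1["img"][195:345,275:355];x2=w2["img"][30:110,330:410]
cv2.imwrite("pics/c1.png",np.hstack([cv2.resize(x1,None,fx=4,fy=4,interpolation=2),cv2.resize(x2,(480,600),interpolation=2)]))
E
```

```text
((282.70831298828125, 378.7810974121094), (17.98786163330078, 19.678871154785156), 93.26079559326172) ((324.22418212890625, 241.7247772216797), (28.513856887817383, 29.422836303710938), 82.32132720947266) ((409.4362487792969, 234.4340057373047), (5.137567043304443, 10.023168563842773), 99.26739501953125)
plate bush (array([ 522.04171026, -231.8791551 ,   17.40750104]), [0.2, 0.2]) (array([ 522.33372193, -230.01673903,   20.00069909]), [0.5, 1.1, 1.1]) [ 522.08127479 -231.08488206   20.        ]
[318.74358974 188.66666667] 78.0 [328.74193548 288.98387097] 62.0
[ 511.34601649 -174.21095007   12.        ] [ 532.79765528 -291.48136436   12.        ] 119.21628611291601 [ 522.07183589 -232.84615722   12.        ] ydir angle 100.366196729165
((322.75225830078125, 235.79750061035156), (134.56179809570312, 46.043067932128906), 87.27368927001953) [[ 486.2 -156.    12. ]
 [ 534.7 -149.8   12. ]
 [ 558.4 -306.4   12. ]
 [ 503.8 -313.7   12. ]]
lower ((314.0898132324219, 254.07110595703125), (24.491558074951172, 27.564128875732422), 176.6021728515625) ((338.1190185546875, 244.42132568359375), (12.548166275024414, 13.630342483520508), 140.96910095214844) (array([542.72629792,  -7.35952285,  33.6405755 ]), [0.1, 0.1]) [542.45080072  -5.19720183  40.        ]
```

View pics/c1.png

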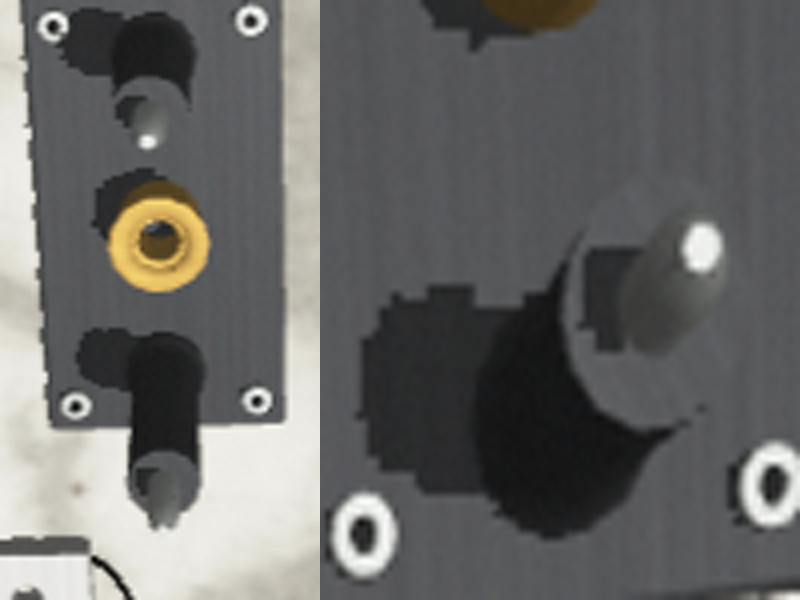

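The crops show pin tips at w1 (312.0,230.5) and (316.3,325) and w2 (393.7,62.7); shoulder centres at w1 (312.7,222.5) and (316.2,315.8) and w2 (385,70.7); lower bush rim centre at w1 (315,255.7).

```bash
python3 - <<'E'
from h import *
import pickle
w1=pickle.load(open("w1.pkl","rb"));w2=pickle.load(open("w2.pkl","rb"));d=pickle.load(open("d0.pkl","rb"));s=d["scene"]
an=lambda v:np.degrees(np.arctan2(v[1],v[0])).round(1)
A,B=onz(w1,(312,230.5),123),onz(w1,(316.3,325),123);print("pins w1",A,B,(A+B)/2,np.linalg.norm(A-B),an(A-B)); 
print("B tri",tri([w1,w2],[(316.3,325),(393.7,62.7)]),onz(w2,(393.7,62.7),123))
A,B=onz(w1,(312.75,222.5),95),onz(w1,(316.2,315.8),95);print("shoulders",A,B,(A+B)/2,np.linalg.norm(A-B),an(A-B),onz(w2,(385,70.7),95))
S=[onz(w1,np.array(p)/4+(275,195),11) for p in((52,27),(251,21),(75,405),(257,401))];print("screws",np.mean(S,0),an(S[0]-S[2]),an(S[1]-S[3]),an(S[1]-S[0])+90,an(S[3]-S[2])+90)
print("lower",onz(w1,(315,255.7),40),tri([w1,s],[(315,255.7),(338.1,243.5)]))
# plate edges: subpixel long sides by row gradient
g=cv2.cvtColor(w2["img"],cv2.COLOR_BGR2GRAY)
cv2.imwrite("pics/c2.png",cv2.resize(w2["img"][155:310,280:370],None,fx=3.8,fy=3.8,interpolation=2))
E
```

```text
pins w1 [533.51541147  50.7930097  123.        ] [553.95984966 -63.36926593 123.        ] [543.73763056  -6.28812812 123.        ] 115.97844726153374 100.2
B tri (array([554.51027142, -66.36532282, 118.07906602]), [0.2, 0.2]) [553.77929658 -67.3399472  123.        ]
shoulders [533.66319492  52.57774957  95.        ] [554.20727979 -67.17640272  95.        ] [543.93523735  -7.29932658  95.        ] 121.5035654360875 99.7 [553.1199563  -67.88077936  95.        ]
screws [543.70585699  -9.79138235  11.        ] 99.9 99.8 99.7 99.3
lower [543.99788254  -7.36062006  40.        ] (array([544.35116896,  -8.65592154,  35.32194675]), [0.4, 0.4])
```

View pics/c2.png

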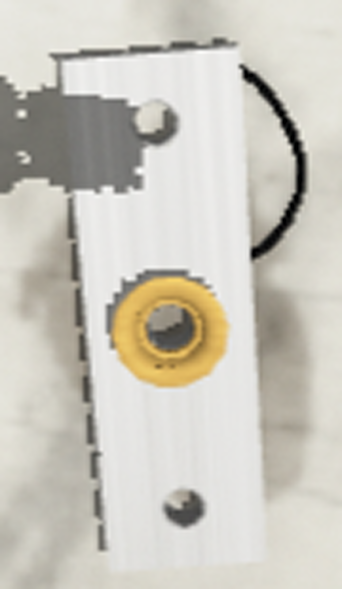

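Top-face corners in the crop: (62,58), (240,48), (105,570), (265,560). Holes are at (156,121) and (184,507), and the bush centre is at (171,331).

```bash
cat >> h.py <<'E'
def rows(target,yawdeg,lead=""):
    s=r.sense(); M=Ro.from_euler('xyz',s["tcp_rot"]).as_matrix(); p=np.array(s["eef_pos"])
    dl=M.T@(np.array(target,float)-p); T=Ro.from_euler('xyz',[np.pi,0,np.radians(yawdeg)]).as_matrix()
    print(lead,"tool shift m",(dl/1000).round(4),"turn deg",np.degrees(Ro.from_matrix(M.T@T).as_rotvec()).round(2),"at",p.round(1))
E
python3 - <<'E'
from h import *
import pickle
w2=pickle.load(open("w2.pkl","rb"))
an=lambda v:np.degrees(np.arctan2(v[1],v[0])).round(1)
f=lambda p,z=12:onz(w2,np.array(p)/3.8+(280,155),z)
a,b,c,e=[f(p) for p in((62,58),(240,48),(105,570),(265,560))]
print("corners mean",np.mean([a,b,c,e],0),an(a-c),an(b-e),an(b-a)+90,an(e-c)+90,np.linalg.norm(a-c),np.linalg.norm(b-a))
h,k=f((156,121)),f((184,507));print((h+k)/2,an(h-k),np.linalg.norm(h-k),"bush",f((171,331),20))
rows((522,-232,60),99)
E
```

```text
corners mean [ 522.54585522 -231.9620704    12.        ] 98.5 98.7 97.8 98.6 159.60179011583978 49.81634607207469
[ 523.0105531  -231.41663709   12.        ] 98.9 120.20352619256084 bush [ 522.97535662 -231.4551236    20.        ]
 tool shift m [-0.0428  0.0052  0.1971] turn deg [-0.   -0.04 -4.2 ] at [ 513.3 -190.   257.1]
```

Plate centre is (522.7,-231.6) at yaw 98.6°; the measured hole spacing of 120 mm, sides of 160 and 50 mm, and bush height of about 18-20 all check. The jig is at (543.9,-8) at yaw 99.7°. Grasping now.

```bash
python3 -m inch '[[-0.021,0.003,0.03,0,0,-1.9,-0.55],[-0.021,0.003,0.03,0,0,-1.9,-0.55],[0,0,0.04,0,0,0,-0.55],[0,0,0.04,0,0,0,-0.55],[0,0,0.04,0,0,0,-0.55],[0,0,0.03,0,0,0,-0.55],[0,0,0.013,0,0,0,-0.55],[0,0,0,0,0,0,-0.55]]' 60
python3 -m inch '[[0,0,0.005,0,0,0,-0.55],[0,0,0,0,0,0,-0.55],[0,0,0,0,0,0,-0.55]]'
python3 -c "
from h import *
rows((522.7,-231.6,20),98.6)"
```

```text
clock: 3.45
eef_pos: [522.8, -230.8, 33.2]
tcp_rot: [-3.14, -0.001, 1.722]
contact_force: [-0.1, 0.7, 0.5]
opening: 0.776
grasp_force: 0.0
clock: 3.75
eef_pos: [523.8, -232.7, 30.5]
tcp_rot: [3.14, 0.001, 1.72]
contact_force: [0.6, 0.3, -0.0]
opening: 0.778
grasp_force: 0.0
 tool shift m [ 0.0013 -0.0009  0.0105] turn deg [ 0.1   0.06 -0.07] at [ 523.8 -232.7   30.5]
```

```bash
python3 -m inch '[[0.001,-0.001,0.005,0,0,0,-0.55],[0,0,0.005,0,0,0,-0.55],[0,0,0,0,0,0,-0.55],[0,0,0,0,0,0,-0.1],[0,0,0,0,0,0,0.2],[0,0,0,0,0,0,0.4],[0,0,0,0,0,0,0.4],[0,0,0,0,0,0,0.4]]' 80
python3 -m inch '[[0,0,0,0,0,0,0.4],[0,0,0,0,0,0,0.4]]'
```

```text
clock: 4.55
eef_pos: [521.9, -231.7, 19.8]
tcp_rot: [3.141, 0.0, 1.72]
contact_force: [-0.6, 0.4, 6.5]
opening: 0.547
grasp_force: 82.2
clock: 4.75
eef_pos: [521.9, -231.7, 19.7]
tcp_rot: [3.141, 0.0, 1.72]
contact_force: [-2.6, -0.1, 7.0]
opening: 0.552
grasp_force: 82.2
```

```bash
python3 -m inch '[[0,0,-0.01,0,0,0,0.4],[0,0,-0.02,0,0,0,0.4],[0,0,-0.04,0,0,0,0.4],[0,0,-0.04,0,0,0,0.4],[0,0,-0.03,0,0,0,0.4],[0,0,-0.02,0,0,0,0.4],[0,0,0,0,0,0,0.4]]'
python3 -m inch '[[0.02,0.005,0,0,0,-0.2,0.4],[0.04,0.01,0,0,0,-0.2,0.4],[0.045,0.011,0,0,0,-0.2,0.4],[0.045,0.011,0,0,0,-0.2,0.4],[0.04,0.011,0,0,0,-0.2,0.4],[0.02,0.005,0,0,0,-0.1,0.4],[0.007,0.002,0,0,0,0,0.4],[0,0,0,0,0,0,0.4]]'
python3 -m inch '[[0,0,0,0,0,0,0.4],[0,0,0,0,0,0,0.4]]'
python3 - <<'E'
from h import *
import pickle
rows((544,-8,170),99.7)
w=grab("wrist"); s=grab("scene"); pickle.dump((w,s),open("w3.pkl","wb")); cv2.imwrite("pics/w3.png",w["img"])
E
```

```text
clock: 5.45
eef_pos: [523.2, -232.3, 182.4]
tcp_rot: [3.137, 0.003, 1.72]
contact_force: [0.4, -0.7, -3.7]
opening: 0.552
grasp_force: 83.7
clock: 6.25
eef_pos: [541.3, -8.0, 178.1]
tcp_rot: [-3.14, -0.0, 1.74]
contact_force: [-0.2, -0.1, -3.9]
opening: 0.552
grasp_force: 83.6
clock: 6.45
eef_pos: [541.7, -9.8, 178.8]
tcp_rot: [-3.141, 0.0, 1.738]
contact_force: [0.2, 0.8, -3.2]
opening: 0.557
grasp_force: 83.6
 tool shift m [0.0014 0.0026 0.0088] turn deg [-0.04  0.01 -0.14] at [541.7  -9.8 178.8]
```

View pics/w3.png

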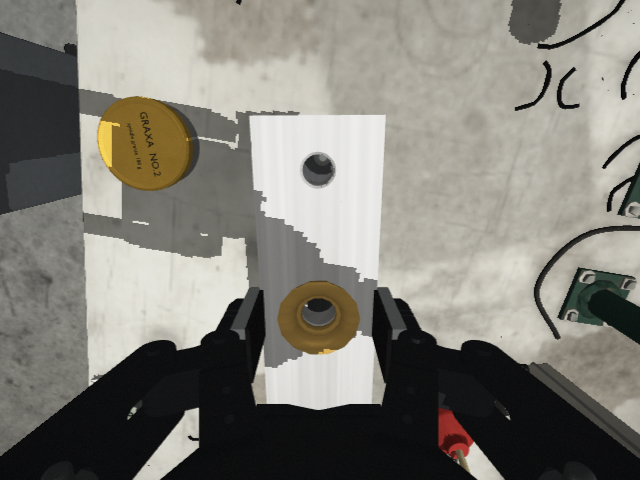

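The plate is held square: its upper hole is at (319,169), its bush at (319,317), and it hides the jig below.

```bash
python3 - <<'E'
from h import *
import pickle
w,s=pickle.load(open("w3.pkl","rb"))
b=brass(w,(319,317),50);print(b)
p=np.array(r.sense()["eef_pos"])
for z0 in(0,-3):
  B=onz(w,b[0],p[2]+z0);H=onz(w,(319,169),p[2]-8+z0);T=[onz(w,q,p[2]-8+z0) for q in((249,115),(386,115))]
  print(B,H,np.linalg.norm((B-H)[:2]),"width",np.linalg.norm(T[0]-T[1]),"end->bush",np.linalg.norm(np.mean(T,0)-B))
  v=H-B;print(np.degrees(np.arctan2(v[1],v[0])))
E
```

```text
((318.182373046875, 317.5010986328125), (72.73095703125, 80.96984100341797), 88.00634002685547)
[540.6454614   -8.75219014 179.00716042] [531.22468974  49.58872592 171.00716042] 59.096644784756606 width 49.942544298338596 end->bush 78.8892529393158
99.17282454939154
[540.92987956 -10.46551011 176.00716042] [531.27881566  49.29866151 168.00716042] 60.53841130724764 width 51.0724324666168 end->bush 80.76013398144417
99.17326167265118
```

```bash
python3 -m inch '[[0.0005,0.003,0.012,0,0,-0.2,0.4],[0,0,0.012,0,0,0,0.4],[0,0,0.006,0,0,0,0.4],[0,0,0,0,0,0,0.4],[0,0,0,0,0,0,0.4]]'
python3 - <<'E'
from h import *
import pickle
rows((543.7,-8.3,145),99.7)
d={n:grab(n) for n in("scene","side")}; pickle.dump(d,open("d4.pkl","wb"))
a=cv2.resize(d["scene"]["img"][190:280,290:390],(400,360),interpolation=2)
b=cv2.resize(d["side"]["img"][170:280,280:390],(400,400),interpolation=2)
cv2.imwrite("pics/d4.png",np.hstack([a,b[:360]]))
E
```

```text
clock: 7.05
eef_pos: [544.7, -7.6, 148.8]
tcp_rot: [-3.141, -0.0, 1.742]
contact_force: [-0.2, -0.4, -3.6]
opening: 0.554
grasp_force: 83.6
 tool shift m [-0.0005 -0.0011  0.0038] turn deg [-0.04 -0.01  0.13] at [544.7  -7.6 148.8]
```

View pics/d4.png

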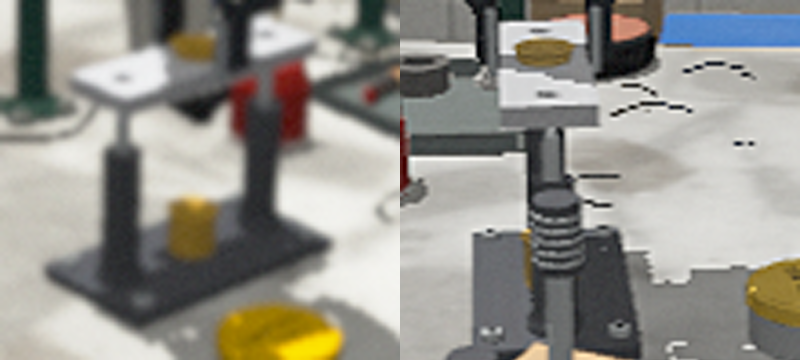

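Scene crop: the plate is level, its near hole at (125,77), with the pin axis below at (123,120-150). Side crop: the near hole is at (548,95) and pin A's axis at (554,130-185). I check these by projection.

```bash
python3 - <<'E'
from h import *
import pickle
d=pickle.load(open("d4.pkl","rb"));s,e=d["scene"],d["side"]
p=np.array([544.7,-7.6,148.8]);y=np.array([np.cos(np.radians(99.7)),np.sin(np.radians(99.7)),0])
h=p+60*y;h[2]=141
fs=lambda c,X:(proj(s,X)-(290,190))*4
fe=lambda c,X:(proj(e,X)-(280,170))*(400/110)+(400,0)
print("hole exp scene",fs(0,h),"side",fe(0,h))
for z in(100,115,123):
  q=h.copy();q[2]=z;print(z,"pin-under-hole exp",fs(0,q),fe(0,q))
# dark thin pin / post column centres
for n,c,o,f,rr in(("scene",s,(290,190),4,range(216,262,3)),("side",e,(280,170),400/110,range(204,222,2))):
  g=cv2.cvtColor(c["img"],cv2.COLOR_BGR2GRAY)
  for v in rr:
    x0,x1=((312,330) if n=="scene" else (310,334)); print(n,v,g[v,x0:x1].tolist())
dx=fe(0,h+[5,0,0])-fe(0,h);dy=fs(0,h+[0,5,0])-fs(0,h);print(dx,dy,fs(0,h+[5,0,0])-fs(0,h))
E
```

```text
hole exp scene [122.37907235  78.53622887] side [546.01497399  88.61007392]
100 pin-under-hole exp [121.16557998 143.12887954] [547.81848371 163.99944855]
115 pin-under-hole exp [121.60491025 119.74388985] [547.16523394 136.69264154]
123 pin-under-hole exp [121.84138848 107.15645539] [546.8137554 122.0003187]
scene 216 [170, 143, 137, 146, 138, 133, 122, 115, 107, 106, 105, 104, 108, 111, 120, 128, 138, 144]
scene 219 [153, 180, 208, 221, 221, 218, 195, 152, 120, 121, 152, 191, 212, 218, 218, 217, 213, 211]
scene 222 [214, 219, 220, 225, 225, 220, 191, 145, 113, 125, 171, 217, 228, 228, 227, 227, 224, 223]
scene 225 [224, 225, 225, 219, 207, 183, 159, 126, 107, 114, 140, 174, 197, 211, 215, 216, 216, 214]
scene 228 [229, 226, 208, 171, 114, 73, 68, 76, 78, 78, 70, 73, 101, 153, 196, 213, 214, 211]
scene 231 [230, 225, 208, 164, 98, 58, 46, 49, 45, 42, 47, 56, 99, 157, 204, 221, 223, 221]
scene 234 [206, 205, 185, 148, 97, 54, 46, 44, 43, 40, 45, 56, 93, 151, 195, 212, 214, 218]
scene 237 [208, 203, 184, 146, 89, 52, 45, 45, 42, 42, 44, 56, 98, 157, 203, 220, 222, 224]
scene 240 [203,
[... 1167 characters left out ...]
, 178, 178, 175]
side 212 [217, 215, 219, 215, 166, 38, 44, 46, 67, 98, 112, 112, 112, 102, 56, 145, 196, 182, 180, 180, 181, 177, 177, 175]
side 214 [202, 206, 211, 211, 164, 33, 36, 50, 54, 93, 114, 109, 110, 101, 57, 132, 187, 171, 166, 164, 161, 158, 156, 155]
side 216 [193, 199, 208, 206, 163, 36, 41, 45, 57, 91, 111, 112, 113, 100, 56, 141, 197, 180, 168, 163, 160, 160, 158, 160]
side 218 [183, 183, 190, 202, 186, 34, 61, 62, 70, 94, 114, 110, 112, 100, 73, 48, 38, 149, 183, 86, 38, 38, 56, 51]
side 220 [183, 186, 187, 197, 177, 29, 47, 60, 59, 56, 52, 47, 55, 52, 58, 50, 39, 90, 167, 198, 188, 181, 169, 159]
[-9.65900609 -0.18434627] [-7.33742702  1.49451453] [-4.44902084 -2.71298755]
```

Both views put the hole within about 1 mm of the pin; I shift about -1 mm in x and descend gently.

```bash
python3 -m inch '[[0.0006,-0.001,0.004,0,0,0,0.4],[0,0,0.004,0,0,0,0.4],[0,0,0.004,0,0,0,0.4],[0,0,0.003,0,0,0,0.4],[0,0,0,0,0,0,0.4],[0,0,0,0,0,0,0.4]]'
python3 -c "
from h import *
s=r.sense();print(s['wrist_torque'])"
```

```text
clock: 7.75
eef_pos: [543.7, -7.2, 134.1]
tcp_rot: [-3.141, -0.0, 1.742]
contact_force: [0.3, -0.4, -2.9]
opening: 0.549
grasp_force: 83.6
[-0.0131688  -0.0575696   0.00104941]
```

```bash
python3 -m inch '[[0,0,0.004,0,0,0,0.4],[0,0,0.004,0,0,0,0.4],[0,0,0.004,0,0,0,0.4],[0,0,0,0,0,0,0.4],[0,0,0,0,0,0,0.4]]'
python3 -m inch '[[0,0,0.002,0,0,0,0.4],[0,0,0.002,0,0,0,0.4],[0,0,0,0,0,0,0.4]]'
python3 -c "
from h import *
s=r.sense();print(s['wrist_torque'])"
```

```text
clock: 8.25
eef_pos: [543.6, -7.2, 122.0]
tcp_rot: [-3.141, -0.0, 1.742]
contact_force: [0.2, -0.0, -3.2]
opening: 0.551
grasp_force: 83.6
clock: 8.55
eef_pos: [543.6, -7.2, 117.9]
tcp_rot: [-3.141, -0.0, 1.742]
contact_force: [-0.5, -0.4, -2.6]
opening: 0.552
grasp_force: 83.6
[-0.07693458 -0.00534097 -0.01260435]
```

```bash
python3 -m inch '[[0,0,0.002,0,0,0,0.4],[0,0,0,0,0,0,0.4]]'
python3 -m inch '[[0,0,0.001,0,0,0,0.4],[0,0,0.001,0,0,0,0.4],[0,0,0,0,0,0,0.4]]'
```

```text
clock: 8.75
eef_pos: [543.6, -7.2, 116.0]
tcp_rot: [-3.141, -0.0, 1.742]
contact_force: [-0.8, -0.0, -3.2]
opening: 0.555
grasp_force: 83.6
clock: 9.05
eef_pos: [543.8, -7.3, 114.8]
tcp_rot: [3.142, 0.0, 1.742]
contact_force: [-2.4, -0.6, 4.4]
opening: 0.552
grasp_force: 84.5
```

Contact at the expected 115 mm: seated. Release, lift, and look.

```bash
python3 -m inch '[[0,0,0.0005,0,0,0,0.4],[0,0,0,0,0,0,0],[0,0,0,0,0,0,-0.5],[0,0,0,0,0,0,-0.5],[0,0,0,0,0,0,-0.5],[0,0,0,0,0,0,-0.5]]'
python3 -m inch '[[0,0,-0.01,0,0,0,-0.5],[0,0,-0.03,0,0,0,-0.5],[0,0,-0.04,0,0,0,-0.5],[0,0,-0.04,0,0,0,-0.5],[0,0,-0.04,0,0,0,-0.5],[0,0,0,0,0,0,-0.5],[0,0,0,0,0,0,-0.5]]'
python3 - <<'E'
from h import *
import pickle
w,s,e=grab("wrist"),grab("scene"),grab("side"); pickle.dump((w,s,e),open("w5.pkl","wb"))
a=cv2.resize(s["img"][190:280,290:390],(400,360),interpolation=2)
b=cv2.resize(w["img"],(400,300));b=np.vstack([b,np.zeros((60,400,3),np.uint8)])
cv2.imwrite("pics/w5.png",np.hstack([a,b]))
X=proj(w,(543.7,-8,115));print(X);bw=brass(w,X,45);print(bw,onz(w,bw[0],115))
bs=brass(s,proj(s,(543.7,-8,115)),8);print(bs,proj(s,(543.7,-8,115)),tri([w,s],[bw[0],bs[0]]))
E
```

```text
clock: 9.65
eef_pos: [543.9, -7.2, 113.6]
tcp_rot: [3.141, 0.0, 1.742]
contact_force: [0.5, -0.6, 0.9]
opening: 0.753
grasp_force: 0.0
clock: 10.35
eef_pos: [544.2, -7.3, 275.2]
tcp_rot: [3.139, 0.001, 1.742]
contact_force: [0.5, -0.1, 0.2]
opening: 0.746
grasp_force: 0.0
[317.97608326 223.29158397]
((317.2331237792969, 222.16368103027344), (37.235721588134766, 38.246734619140625), 88.75755310058594) [542.90323176  -7.12336282 115.        ]
((338.020751953125, 213.67832946777344), (7.817083358764648, 12.271865844726562), 97.80191802978516) [339.29538876 214.15719542] (array([543.41120076,  -5.47283456, 117.07617745]), [1.3, 1.3])
```

View pics/w5.png

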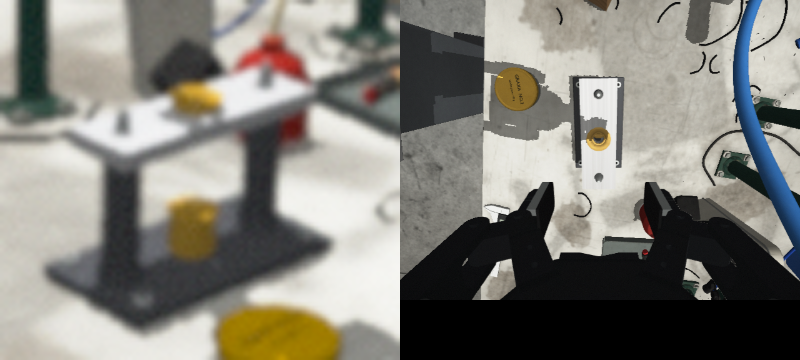

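The plate lies flush on the posts, with both pins through its holes and the bush at wrist (317,222); the rim measures about 115-117 mm high. Now over the rod.

```bash
python3 -m inch '[[0.03,0.0005,-0.005,0,0,0,-0.5],[0.045,0.0005,-0.005,0,0,0,-0.5],[0.045,0.001,-0.005,0,0,0,-0.5],[0.045,0.001,-0.005,0,0,0,-0.5],[0.04,0.001,-0.005,0,0,0,-0.5],[0.012,0,0,0,0,0,-0.5],[0,0,0,0,0,0,-0.5],[0,0,0,0,0,0,-0.5]]'
python3 - <<'E'
from h import *
import pickle
s=r.sense();print(s["eef_pos"],s["clock"])
w=grab("wrist"); pickle.dump(w,open("w6.pkl","wb"))
print(proj(w,(511,208,145)),proj(w,(532,290,104)))
img=w["img"]; hsv=cv2.cvtColor(img,cv2.COLOR_BGR2HSV)
m=cv2.inRange(hsv,(5,70,60),(28,255,255)); cs,_=cv2.findContours(m,cv2.RETR_EXTERNAL,cv2.CHAIN_APPROX_NONE)
for c in cs:
    if cv2.contourArea(c)>500: R=cv2.minAreaRect(c);print("wood",R,[onz(w,p,60).round(1).tolist() for p in cv2.boxPoints(R)])
g=cv2.cvtColor(cv2.medianBlur(img,3),cv2.COLOR_BGR2GRAY)
c=cv2.HoughCircles(g,cv2.HOUGH_GRADIENT,1,15,param1=120,param2=14,minRadius=9,maxRadius=20)
for x in c[0]:
    if abs(x[0]-320)<90 and x[1]<300: print("circ",x,onz(w,x[:2],145).round(1))
E
```

```text
clock: 11.3
eef_pos: [510.3, 206.4, 297.6]
tcp_rot: [-3.14, 0.001, 1.743]
contact_force: [0.1, -0.4, -0.1]
opening: 0.752
grasp_force: 0.0
[510.32452881 206.37341952 297.62325449] 11.3
[320.69166909 223.031683  ] [359.81188577 126.64101992]
wood ((199.75003051757812, 304.75), (24.748737335205078, 50.91168975830078), 45.0) [[361.5, 46.6, 60.0], [400.1, 100.4, 60.0], [421.9, 81.7, 60.0], [383.4, 26.3, 60.0]]
wood ((506.75006103515625, 157.25001525878906), (31.11269760131836, 36.06244659423828), 45.0) [[668.6, 282.0, 60.0], [686.2, 310.6, 60.0], [715.6, 293.7, 60.0], [698.3, 264.2, 60.0]]
wood ((336.6792907714844, 164.37734985351562), (49.92409133911133, 128.79249572753906), 29.05460548400879) [[473.1, 195.4, 60.0], [517.7, 317.3, 60.0], [565.1, 302.6, 60.0], [524.2, 176.6, 60.0]]
wood ((567.0582275390625, 25.559829711914062), (24.576709747314453, 33.443763732910156), 31.75948143005371) [[692.7, 402.5, 60.0], [700.2, 427.0, 60.0], [723.1, 420.5, 60.0], [716.1, 395.5, 60.0]]
circ [343.5  78.5  19.4] [508.7 319.7 145. ]
circ [318.5 216.5  16. ] [508.2 213.2 145. ]
circ [358.5 132.5  13.2] [527.4 284.1 145. ]
```

```bash
python3 - <<'E'
from h import *
import pickle
w=pickle.load(open("w6.pkl","rb"));g=cv2.cvtColor(w["img"],cv2.COLOR_BGR2GRAY);S=cv2.cvtColor(w["img"],cv2.COLOR_BGR2HSV)[...,1]
for v in range(188,250,2): print(v,' '.join('%3d%s'%(g[v,u],'w' if S[v,u]>90 else ' ') for u in range(292,350,2)))
E
```

```text
188  98  108  115   96w 117w 117w 115w 114w 112w 115w 214w 223  233  232  232  232  231  228  225  227  231  229  227  227  229  230  231  229  230 
190  96  101   97  116w 118w 119w 116w 114w 113w 115w 121w 230  234  233  233  231  229  225  226  230  230  227  227  228  228  230  229  229  230 
192  90   94   96w 117w 118w 117w 114w 113w 115w 115w 170w 232  233  233  233  230  226  226  227  231  228  227  227  228  230  229  230  230  228 
194  90   87  117w 116w 118w 114w 113w 111w 119w 122w 128w 179w 220  217w 225  228  224  227  230  230  227  227  228  229  230  229  229  229  221 
196  87   95w 119w 120w 116w 113w 112w 116w 124w 132w 129w  94   81   84   96  167w 225  228  230  228  226  227  228  230  230  230  230  227  192 
198  85w 117w 118w 116w 115w 111w 113w 119w 128w 132w  93w  81   82   84   89   91  191w 230  230  227  227  228  229  230  229  229  229  213  190 
200 104w 118w 118w 115w 113w 112w 116w 125w 131w 130w  80   79   85   70   83   97  154w 230  227  226  227  228  229  230  229  230  225  187  185 
202 117w 119w 116w 115w 112w 114w 120w 130w 134w 129w  96
[... 2817 characters left out ...]
 198  196  184  178  185  188  191  194  193  193  195  194  194  197  196  195  184  175  178  188  191 
242 191  181  181  179  177  178  176  177  180  180  176  177  184  186  193  197  192  199  196  195  194  195  198  196  193  190  189  188  195 
244 193  187  183  181  180  181  178  176  178  181  183  185  185  186  193  190  188  200  198  193  193  194  194  194  192  195  195  195  199 
246 190  181  185  184  185  185  181  182  183  190  195  195  192  190  192  187  183  193  196  192  188  185  190  192  192  193  194  195  199 
248 189  179  183  188  183  178  183  191  191  191  190  194  193  195  195  189  187  189  192  191  188  193  195  194  195  195  196  196  196
```

```bash
python3 - <<'E'
from h import *
import pickle
w=pickle.load(open("w6.pkl","rb"));w1=pickle.load(open("w1.pkl","rb"));w5=pickle.load(open("w5.pkl","rb"))
g=cv2.cvtColor(w["img"],cv2.COLOR_BGR2GRAY);m=np.zeros_like(g);m[207:236,296:340]=cv2.inRange(g,0,100)[207:236,296:340]
cs,_=cv2.findContours(m,cv2.RETR_EXTERNAL,cv2.CHAIN_APPROX_NONE);c=max(cs,key=cv2.contourArea);E=cv2.fitEllipse(c[c[:,0,1]>209]);print(E)
P=onz(w,(317.5,219.8),145);print(P,onz(w,E[0],145))
g1=cv2.cvtColor(w1["img"],cv2.COLOR_BGR2GRAY)
for v in range(44,92,3): print(v,g1[v,288:332:2].tolist())
rows((P[0]+.8,P[1],200),99.7)
E
```

```text
((317.2070617675781, 218.45054626464844), (24.17740821838379, 26.681852340698242), 6.585740566253662)
[507.90263353 210.28510419 145.        ] [507.46708476 211.38257886 145.        ]
44 [221, 219, 213, 107, 109, 117, 206, 207, 208, 208, 206, 208, 208, 207, 212, 221, 223, 222, 221, 217, 215, 219]
47 [212, 204, 94, 91, 95, 193, 208, 209, 207, 206, 207, 209, 206, 208, 216, 223, 223, 221, 218, 215, 218, 223]
50 [206, 99, 95, 92, 131, 207, 207, 124, 70, 83, 83, 84, 193, 221, 223, 223, 223, 220, 215, 217, 221, 221]
53 [197, 97, 98, 108, 207, 182, 87, 99, 97, 95, 96, 94, 94, 92, 203, 224, 221, 214, 215, 221, 224, 217]
56 [96, 97, 97, 181, 180, 97, 97, 96, 95, 97, 95, 93, 97, 98, 94, 182, 219, 215, 219, 224, 220, 218]
59 [100, 100, 140, 208, 101, 97, 96, 95, 96, 96, 93, 97, 95, 97, 99, 114, 215, 218, 223, 221, 217, 219]
62 [107, 116, 204, 190, 82, 95, 97, 96, 96, 96, 98, 98, 97, 97, 98, 85, 228, 221, 223, 217, 217, 219]
65 [113, 111, 111, 139, 69, 95, 96, 95, 95, 99, 98, 97, 96, 94, 95, 73, 209, 224, 219, 217, 218, 221]
68 [112, 110, 111, 110, 97, 95, 96, 93, 97, 96, 97, 97, 95, 96, 93, 158
[... 202 characters left out ...]
, 157, 143, 218, 218, 217, 219, 222, 221]
77 [113, 111, 107, 105, 108, 119, 112, 108, 133, 146, 205, 178, 136, 142, 162, 219, 216, 219, 219, 222, 222, 222]
80 [110, 108, 105, 107, 116, 124, 126, 120, 143, 161, 154, 102, 150, 92, 197, 217, 218, 219, 221, 222, 221, 222]
83 [121, 117, 118, 113, 120, 127, 131, 179, 226, 161, 79, 78, 102, 211, 218, 218, 219, 221, 222, 222, 223, 223]
86 [206, 204, 208, 221, 228, 228, 227, 228, 227, 221, 216, 220, 224, 220, 217, 218, 220, 223, 222, 223, 224, 196]
89 [205, 206, 216, 228, 229, 228, 228, 228, 224, 216, 219, 222, 221, 217, 218, 219, 222, 223, 223, 224, 213, 125]
 tool shift m [ 0.0046 -0.0009  0.0978] turn deg [-0.09  0.05  0.1 ] at [510.5 206.  297.8]
```

```bash
python3 -m inch '[[0.002,-0.001,0.03,0,0,0,-0.5],[0.002,0,0.035,0,0,0,-0.5],[0,0,0.03,0,0,0,-0.5],[0,0,0,0,0,0,-0.5],[0,0,0,0,0,0,-0.5]]'
python3 - <<'E'
from h import *
import pickle
w=pickle.load(open("w6.pkl","rb"));w1=pickle.load(open("w1.pkl","rb"));d=pickle.load(open("d0.pkl","rb"))
print(tri([w,w1],[(317.5,219.8),(307.2,62)]),onz(w1,(307.2,62),145),tri([w,d["side"]],[(317.5,219.8),(322,222)]))
rows((508.3,210.3,130),99.7)
E
```

```text
clock: 11.85
eef_pos: [509.2, 209.9, 203.9]
tcp_rot: [-3.141, 0.0, 1.741]
contact_force: [0.2, 0.5, 0.4]
opening: 0.747
grasp_force: 0.0
(array([508.0968779 , 209.83991504, 143.08470103]), [0.1, 0.1]) [508.32005593 209.53209444 145.        ] (array([508.68424155, 210.69708513, 146.19848332]), [0.8, 0.8])
 tool shift m [ 0.0006 -0.0008  0.0739] turn deg [-0.06  0.02  0.04] at [509.2 209.9 203.9]
```

The rod head top triangulates to (508.3, 210, 143-146), as expected. Descend and grip.

```bash
python3 -m inch '[[0.0005,-0.001,0.03,0,0,0,-0.5],[0,0,0.03,0,0,0,-0.5],[0,0,0.014,0,0,0,-0.5],[0,0,0,0,0,0,-0.5],[0,0,0,0,0,0,0.1],[0,0,0,0,0,0,0.3],[0,0,0,0,0,0,0.4],[0,0,0,0,0,0,0.6]]' 60
python3 -m inch '[[0,0,0,0,0,0,0.9],[0,0,0,0,0,0,0.9],[0,0,0,0,0,0,0.9],[0,0,0,0,0,0,0.9]]' 90
```

```text
clock: 12.65
eef_pos: [508.6, 211.7, 130.9]
tcp_rot: [3.14, -0.0, 1.742]
contact_force: [-1.0, -0.2, 6.8]
opening: 0.228
grasp_force: 58.3
clock: 13.05
eef_pos: [508.6, 211.7, 131.0]
tcp_rot: [3.14, -0.0, 1.742]
contact_force: [-1.3, -0.5, 6.8]
opening: 0.222
grasp_force: 87.6
```

```bash
python3 -m inch '[[0,0,-0.005,0,0,0,0.9],[0,0,-0.015,0,0,0,0.9],[0,0,-0.03,0,0,0,0.9],[0,0,-0.03,0,0,0,0.9],[0,0,-0.03,0,0,0,0.9],[0,0,-0.025,0,0,0,0.9],[0,0,-0.005,0,0,0,0.9],[0,0,0,0,0,0,0.9]]'
python3 - <<'E'
from h import *
import pickle
s=r.sense();p=np.array(s["eef_pos"]);print(s["wrist_torque"],p)
d={n:grab(n) for n in("wrist","scene","side")};pickle.dump((p,d),open("d7.pkl","wb"))
rows((543.7,-7.3,p[2]),99.7)
for n in d: print(n,[proj(d[n],p+[0,0,z]).round(1).tolist() for z in(-121,-80,-40,-20,0,14)])
E
```

```text
clock: 13.85
eef_pos: [508.0, 211.4, 270.1]
tcp_rot: [3.14, -0.0, 1.742]
contact_force: [0.4, -1.7, -2.4]
opening: 0.221
grasp_force: 89.0
[-0.03820275 -0.00212115  0.01834824] [508.03461875 211.42069333 270.08178076]
 tool shift m [-0.2214 -0.0011 -0.002 ] turn deg [-0.15  0.03  0.13] at [507. 211. 268.]
wrist [[319.2, 235.8], [319.4, 254.2], [319.8, 280.0], [320.0, 297.6], [320.4, 319.9], [320.6, 339.5]]
scene [[262.2, 223.3], [261.5, 205.0], [260.7, 186.4], [260.3, 176.9], [259.9, 167.1], [259.6, 160.2]]
side [[322.8, 220.4], [322.3, 195.5], [321.7, 170.2], [321.4, 157.2], [321.1, 143.9], [320.9, 134.4]]
```

```bash
python3 - <<'E'
from h import *
import pickle
p,d=pickle.load(open("d7.pkl","rb"));w5=pickle.load(open("w5.pkl","rb"));bg={"scene":w5[1],"side":w5[2]}
for n,x,rg in(("scene",261,range(188,222,3)),("side",322,range(172,222,4))):
    D=np.abs(d[n]["img"].astype(float)-bg[n]["img"]).sum(2)
    for v in rg:
        a=D[v,x-11:x+12]; print(n,v,a.astype(int).tolist())
g=cv2.cvtColor(d["wrist"]["img"],cv2.COLOR_BGR2GRAY)
for v in range(222,300,4): print(v,g[v,298:342:2].tolist())
E
```

```text
scene 188 [3, 7, 5, 9, 3, 4, 11, 47, 107, 167, 193, 196, 182, 160, 88, 10, 2, 9, 14, 7, 11, 17, 8]
scene 191 [6, 13, 2, 3, 5, 12, 3, 6, 74, 194, 202, 197, 185, 163, 106, 11, 14, 20, 9, 17, 15, 14, 20]
scene 194 [12, 6, 6, 8, 17, 9, 17, 4, 59, 169, 213, 195, 174, 120, 62, 32, 18, 14, 6, 6, 6, 11, 12]
scene 197 [10, 7, 13, 18, 14, 12, 5, 17, 96, 175, 112, 122, 159, 182, 119, 47, 11, 8, 7, 10, 5, 11, 10]
scene 200 [7, 9, 0, 10, 4, 6, 6, 18, 22, 80, 152, 178, 168, 133, 89, 47, 7, 7, 13, 17, 12, 5, 16]
scene 203 [11, 8, 5, 14, 2, 7, 13, 14, 18, 60, 100, 120, 107, 115, 141, 137, 51, 2, 11, 10, 6, 8, 2]
scene 206 [14, 11, 9, 4, 9, 3, 10, 13, 22, 55, 114, 145, 162, 172, 174, 144, 50, 5, 13, 8, 8, 11, 13]
scene 209 [20, 7, 14, 15, 11, 4, 5, 14, 4, 54, 165, 188, 175, 175, 192, 134, 24, 3, 14, 15, 6, 9, 1]
scene 212 [16, 11, 16, 8, 11, 11, 14, 11, 10, 73, 170, 204, 178, 168, 139, 97, 29, 5, 8, 16, 5, 7, 11]
scene 215 [12, 6, 5, 7, 8, 6, 9, 9, 6, 53, 172, 201, 199, 176, 171, 104, 20, 10, 2, 15, 15, 13, 7]
scene 218 [11, 4, 4, 12, 12, 19, 16, 14, 9, 118, 221, 217, 203, 170, 156, 111, 30, 6, 10, 7
[... 2790 characters left out ...]
229, 218, 207, 208, 104, 84, 86, 89, 88, 86, 85, 85, 86, 82, 104, 209, 209, 203, 202, 202, 199]
278 [233, 232, 231, 229, 222, 80, 85, 86, 89, 88, 86, 87, 86, 84, 83, 91, 204, 207, 205, 204, 205, 202]
282 [232, 231, 233, 233, 221, 47, 33, 34, 36, 38, 38, 38, 33, 33, 44, 70, 181, 204, 204, 205, 203, 202]
286 [200, 231, 208, 34, 67, 89, 95, 107, 126, 123, 93, 70, 107, 120, 101, 89, 83, 36, 146, 201, 181, 14]
290 [108, 57, 93, 111, 44, 71, 87, 89, 91, 100, 98, 96, 90, 93, 90, 84, 44, 60, 100, 74, 107, 18]
294 [85, 70, 84, 110, 87, 36, 53, 65, 89, 89, 87, 86, 89, 76, 58, 41, 108, 109, 85, 85, 112, 13]
298 [88, 109, 67, 84, 95, 111, 92, 69, 35, 37, 38, 36, 33, 41, 110, 124, 98, 86, 65, 96, 95, 28]
```

Wrist rows: the shank axis is at column about 318.5 throughout (no tilt), and the tip edge at row 233 puts the rod about 1.5-2 mm toward tool -x. Now carry it over the bush.

```bash
python3 -m inch '[[-0.02,0,0,0,0,0,0.9],[-0.04,0,0,0,0,0,0.9],[-0.045,0,0,0,0,0,0.9],[-0.045,-0.001,0,0,0,0,0.9],[-0.04,0,0,0,0,0,0.9],[-0.02,0,0,0,0,0,0.9],[-0.01,0,0,0,0,0,0.9],[0,0,0,0,0,0,0.9]]'
python3 -m inch '[[0,0,0.01,0,0,0,0.9],[0,0,0.006,0,0,0,0.9],[0,0,0,0,0,0,0.9],[0,0,0,0,0,0,0.9]]'
python3 - <<'E'
from h import *
import pickle
p=np.array(r.sense()["eef_pos"])
rows((543.4,-5.7,p[2]),99.7)
d={n:grab(n) for n in("wrist","scene","side")};pickle.dump((p,d),open("d8.pkl","wb"))
w=d["wrist"];X=proj(w,(543.7,-7.2,115));print("bush exp",X,"tip exp",proj(w,p+[0,0,-121]),"ax",proj(w,p+[0,0,-60]))
g=cv2.cvtColor(w["img"],cv2.COLOR_BGR2GRAY);S=cv2.cvtColor(w["img"],cv2.COLOR_BGR2HSV)[...,1]
for v in range(195,290,3): print(v,' '.join('%3d%s'%(g[v,u],'w' if S[v,u]>110 else ' ') for u in range(288,350,2)))
E
```

```text
clock: 14.8
eef_pos: [544.1, -6.3, 268.5]
tcp_rot: [-3.14, -0.0, 1.741]
contact_force: [0.8, 0.2, -1.8]
opening: 0.22
grasp_force: 88.9
clock: 15.2
eef_pos: [544.2, -4.8, 253.3]
tcp_rot: [-3.141, -0.0, 1.743]
contact_force: [-0.5, -0.4, -1.4]
opening: 0.222
grasp_force: 88.9
 tool shift m [-0.0007 -0.001   0.    ] turn deg [-0.05 -0.01  0.19] at [544.2  -4.8 253.3]
bush exp [318.26155222 232.29877374] tip exp [319.48604725 235.75980723] ax [319.80141515 265.89520615]
195 237  238  243  242  240  241  243  239  240  236  234  235  238  239  236  214  127  235  234  232  238  239  238  240  243  239  237  241  242  239  226 
198 129  130  138  188  239  237  240  224  133  127  128  128  132  128  125  123  128  127  127  125  238  239  238  240  243  239  237  241  242  239  226 
201 127  131  138  136  134  134  138  132  133  126  127  127  132  128  126  125  127  127  125  122  235  238  238  240  242  238  236  240  241  239  226 
204 127  130  137  135  133  134  139  131  134  127  126  127  131  128  124  125  128  128  126  123  127  238  238  240  242  238  237  241  241  23
[... 3758 characters left out ...]
  76   76   89  235  236  236  235  237  237  236  234  224   89 
279 207  232  234  238  234  235  236  236  235  228   72   76   78   81   79   77   76   76   76   77   72  235  235  236  236  237  238  236  234  234  237 
282 206  232  233  237  234  235  236  235  234  220   43   30   30   33   32   35   34   31   32   39   64  212  235  236  236  237  237  235  234  235  237 
285  75   74   75   17   15  206  234  234  108   36   64   80   82   86   90   88   88   89   84   82   77   39   48  233  236  228   14   14   74   75   75 
288  76   78   72   16   13  172  108   53   78  103   63   32   38   57   68   67   67   53   42   39   99   99   78   57  176  220   14   13   55   77   79
```

The bush rim is centred at (317.8,231) and the rod axis at column 318.4, within about 1 mm. Small correction, then descend in stages watching force.

```bash
python3 -m inch '[[-0.0003,-0.0008,0.008,0,0,0,0.9],[0,0,0.006,0,0,0,0.9],[0,0,0.003,0,0,0,0.9],[0,0,0,0,0,0,0.9],[0,0,0,0,0,0,0.9]]'
python3 -m inch '[[0,0,0.003,0,0,0,0.9],[0,0,0.003,0,0,0,0.9],[0,0,0,0,0,0,0.9]]'
python3 -c "
from h import *
print(r.sense()['wrist_torque'])"
```

```text
clock: 15.85
eef_pos: [543.7, -6.1, 236.6]
tcp_rot: [-3.141, -0.0, 1.742]
contact_force: [-0.4, 0.8, -2.8]
opening: 0.22
grasp_force: 88.9
clock: 16.15
eef_pos: [543.5, -6.0, 230.2]
tcp_rot: [-3.141, -0.0, 1.742]
contact_force: [-1.3, 1.2, -1.1]
opening: 0.223
grasp_force: 88.9
[0.0338293  0.03320306 0.01009454]
```

```bash
python3 -m inch '[[0.0006,0,0.002,0,0,0,0.9],[0,0,0.002,0,0,0,0.9],[0,0,0.002,0,0,0,0.9],[0,0,0,0,0,0,0.9]]'
python3 -c "
from h import *
print(r.sense()['wrist_torque'])"
python3 -m inch '[[0,0,0.002,0,0,0,0.9],[0,0,0.003,0,0,0,0.9],[0,0,0.003,0,0,0,0.9],[0,0,0,0,0,0,0.9]]'
python3 -c "
from h import *
print(r.sense()['wrist_torque'])"
```

```text
clock: 16.55
eef_pos: [543.4, -5.4, 224.3]
tcp_rot: [-3.141, -0.0, 1.742]
contact_force: [-0.2, 0.7, -2.5]
opening: 0.224
grasp_force: 88.9
[ 0.01585187 -0.02187002  0.0342613 ]
clock: 16.95
eef_pos: [543.3, -5.4, 216.1]
tcp_rot: [-3.141, -0.0, 1.742]
contact_force: [0.2, -0.7, -1.5]
opening: 0.221
grasp_force: 88.9
[-0.00487082 -0.01832346  0.05465199]
```

No forces; the tip is through the upper bush. On towards the lower one.

```bash
python3 -m inch '[[0,0,0.007,0,0,0,0.9],[0,0,0.008,0,0,0,0.9],[0,0,0.008,0,0,0,0.9],[0,0,0.008,0,0,0,0.9],[0,0,0.008,0,0,0,0.9],[0,0,0.004,0,0,0,0.9],[0,0,0,0,0,0,0.9]]'
python3 -m inch '[[0,0,0.003,0,0,0,0.9],[0,0,0.003,0,0,0,0.9],[0,0,0,0,0,0,0.9]]'
python3 -c "
from h import *
print(r.sense()['wrist_torque'])"
```

```text
clock: 17.65
eef_pos: [543.2, -5.4, 172.9]
tcp_rot: [-3.14, -0.0, 1.742]
contact_force: [0.4, -0.4, -2.3]
opening: 0.218
grasp_force: 88.9
clock: 17.95
eef_pos: [543.5, -5.4, 167.4]
tcp_rot: [-3.141, -0.0, 1.742]
contact_force: [0.2, 0.4, -1.8]
opening: 0.214
grasp_force: 88.9
[-0.02271084 -0.0329361  -0.01091916]
```

```bash
python3 -m inch '[[0,0,0.003,0,0,0,0.9],[0,0,0.003,0,0,0,0.9],[0,0,0.003,0,0,0,0.9],[0,0,0,0,0,0,0.9]]'
python3 -m inch '[[0,0,0.003,0,0,0,0.9],[0,0,0.003,0,0,0,0.9],[0,0,0,0,0,0,0.9]]'
```

```text
clock: 18.35
eef_pos: [543.3, -5.4, 158.2]
tcp_rot: [-3.141, -0.0, 1.742]
contact_force: [0.1, -0.1, -2.4]
opening: 0.216
grasp_force: 88.9
clock: 18.65
eef_pos: [543.4, -5.4, 152.2]
tcp_rot: [-3.141, -0.0, 1.742]
contact_force: [1.5, -0.6, -2.3]
opening: 0.222
grasp_force: 88.9
```

```bash
python3 -m inch '[[0,0,0.003,0,0,0,0.9],[0,0,0.003,0,0,0,0.9],[0,0,0.001,0,0,0,0.9],[0,0,0,0,0,0,0.9],[0,0,0,0,0,0,0.9]]'
python3 - <<'E'
from h import *
import pickle
d={n:grab(n) for n in("scene","side")};w5=pickle.load(open("w5.pkl","rb"));bg={"scene":w5[1],"side":w5[2]}
s=r.sense();p=s["eef_pos"];print(p,s["wrist_torque"])
for n in d:
    c=d[n];print(n,{z:proj(c,(543.6,-7,z)).round(1).tolist() for z in(24,40,83,95,115,125,159)})
    D=np.abs(c["img"].astype(float)-bg[n]["img"]).sum(2).astype(int);x=int(proj(c,(543.6,-7,60))[0]);v0,v1=int(proj(c,(0,0,0))[1]),0
    for v in range(int(proj(c,(543.6,-7,165))[1]),int(proj(c,(543.6,-7,30))[1]),2 if n=="scene" else 2): print(v,D[v,x-9:x+10].tolist(),c["img"][v,x].tolist())
E
```

```text
clock: 19.15
eef_pos: [543.7, -5.4, 145.7]
tcp_rot: [3.142, 0.0, 1.742]
contact_force: [-0.6, -0.1, -1.1]
opening: 0.216
grasp_force: 88.9
[543.74705878  -5.43211924 145.76648948] [ 0.0224895  -0.01936079 -0.04198201]
scene {24: [337.7, 247.7], 40: [337.9, 242.0], 83: [338.5, 226.3], 95: [338.7, 221.8], 115: [339.0, 214.2], 125: [339.1, 210.4], 159: [339.6, 197.2]}
194 [12, 41, 76, 101, 151, 237, 234, 249, 241, 238, 240, 243, 233, 256, 348, 453, 483, 507, 460] [33, 30, 33]
196 [9, 38, 60, 89, 160, 227, 224, 206, 181, 181, 153, 144, 156, 219, 363, 452, 483, 400, 280] [54, 50, 51]
198 [9, 50, 69, 119, 154, 188, 169, 167, 163, 152, 105, 92, 98, 174, 254, 344, 363, 365, 286] [61, 59, 57]
200 [32, 49, 85, 100, 111, 105, 27, 6, 15, 45, 46, 49, 85, 187, 337, 473, 515, 472, 331] [74, 72, 70]
202 [7, 22, 33, 20, 13, 5, 57, 63, 76, 67, 54, 47, 6, 139, 348, 497, 544, 467, 313] [81, 80, 75]
204 [6, 30, 77, 62, 28, 14, 71, 74, 82, 65, 71, 84, 68, 29, 180, 341, 458, 443, 325] [79, 81, 78]
206 [1, 14, 39, 50, 6, 40, 92, 102, 103, 85, 109, 106, 96, 23, 23, 123, 261, 305, 254] [81, 79, 81]
208 [14, 1
[... 4369 characters left out ...]
7, 115, 114]
223 [9, 6, 7, 11, 13, 6, 105, 211, 198, 200, 199, 197, 197, 194, 200, 221, 6, 163, 87] [40, 39, 38]
225 [7, 4, 8, 10, 10, 81, 172, 186, 178, 163, 177, 180, 168, 172, 192, 229, 42, 298, 238] [54, 54, 53]
227 [10, 5, 7, 5, 12, 21, 28, 22, 4, 9, 28, 13, 45, 7, 16, 8, 152, 469, 376] [56, 54, 50]
229 [3, 6, 7, 13, 10, 232, 375, 311, 42, 7, 11, 15, 10, 9, 9, 78, 73, 299, 362] [52, 49, 51]
231 [4, 3, 8, 18, 112, 269, 14, 19, 69, 142, 135, 131, 123, 129, 110, 93, 2, 477, 399] [51, 49, 52]
233 [4, 0, 16, 11, 35, 75, 198, 216, 256, 278, 208, 260, 258, 292, 281, 208, 219, 65, 127] [51, 47, 49]
235 [6, 52, 195, 266, 198, 95, 208, 164, 29, 66, 34, 34, 34, 29, 10, 3, 26, 75, 104] [57, 52, 52]
```

In the scene view the shank crosses the open gap into the lower bush. The bare shank at rows 211-215 is about 10 mm, matching the TCP arithmetic (head underside 125.7, bush mouth 115). There is no side load, so I'm handing in.

```bash
python3 -c "
from rig import r
print(r.sign_off())"
```

```text
the job is handed in; nothing more can be done
None
```

The job is handed in at about 19 s: the plate sits flush on the jig and has been let go, and the arm still holds the long rod upright through both bushes with about 10 mm of bare rod showing; sign-off returned no verdict.

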